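Unscrew the sprung cap of a solvent filter housing and lay it in the tray

TASK

Unscrew the cap of the filter housing (anticlockwise from above, in several grasps), letting your hand rise with the cap so that the thread is not strained; a sprung plunger under it throws it off as the thread ends, so have hold of the cap when it comes free. Lift it straight off, set it down flat in the empty steel tray, open side down as it was, without dropping it, and let go. Do not shift the other things on the bench.

Things in the scene. Friction and masses are not known exactly. Their poses are not given: they have to be found in the camera images.
- housing: Aluminium solvent filter housing, fixed to the bench by a 110 x 90 x 10 mm foot plate (110 along its x); origin at the centre of the foot's underside, z up. Round body 47 mm in diameter up to a shoulder 60 mm high; two short ports along its y axis, 36 mm up, reaching 39 mm from the axis, below the cap.
- neck_top (a point): Centre of the top of the housing's vertical neck, 93 mm above its origin. The neck stands on the shoulder, on the housing's axis, 33 mm high and 36 mm in diameter over its coarse right-hand three-start thread, which ends 6 mm below the top. A tall instrument stands on the bench to the left (near corner about x 0.47, y 0.28 m, from z = 0 up): come to the neck from the front.
- cap: Loose grey ribbed cap, 50 mm in diameter, 41 mm high, wall about 6 mm, 0.07 to 0.12 kg, screwed down on the neck at the start; origin at the centre of its lower, open rim (start: 62 mm above the housing's origin, on its axis), z up. It runs on three studs inside its rim, with about 1 mm of play each way, and stays where it is when let go while on the thread.
- cap_top (a point): Centre of the cap's flat top, 41 mm above its rim. The cap rises 16 to 32 mm (not known better) for each turn anticlockwise seen from above, needs less than 0.1 N m, and comes free after 0.8 to 1.1 turns. A grip of 13 N is enough. Pushing or pulling it along its axis with more than about 10 N, as when the hand does not rise just as it does, strains the thread.
- plunger (a joint): Steel plunger 14 mm in diameter with a round end in the middle of the neck, which presses up on the cap's ceiling with a spring: 0 = pressed down at the start (6 N), grows as it follows the cap up, to 0.027 m fully out (3 N). Fully out its end stands 124 mm above the housing's origin, so the cap's rim must be above that before it moves sideways.
- tray: Loose square stainless tray, 150 x 150 mm outside, 14 mm high, wall and floor 3 mm, empty; origin at the centre of its underside, z up; the cap stands in it with its origin 3 mm above the tray's origin.
- wash_bottle: Bystander: white squeeze bottle with a bent spout, 88 x 60 x 184 mm; origin at the centre of its underside.
- filter_carton: Bystander: small white carton, 45 x 85 x 30 mm; origin at the centre of its underside.
- dish: Bystander: glass dish with small fittings, 60 mm in diameter, 13 mm high; origin at the centre of its underside.
- spanner: Bystander: small open-ended spanner lying flat, 23 x 146 x 5 mm; origin at the centre of its underside.
- brown_bottle: Bystander: brown reagent bottle with a black cap, 48 mm in diameter, 91 mm high; origin at the centre of its underside.
- screwdriver_a: Bystander: screwdriver lying flat, 22 x 171 x 23 mm; origin at the centre of its underside.
There are look-alikes about, which are no part of the job. What is meant by the cap is not blue or purple, and is the smaller of those in its own colour.

How it is judged:
By the outcome, as a careful person would: the job done as asked, in the order asked, and still so for the second after the job is handed in, with the robot touching nothing.
It also fails if it takes over 72 s, if anything falls off the work surface, if the arm or the gripper's body presses on something with over 40 N, if the wrist force passes 120 N, or if a joint passes its speed limit or range.

ROBOT

A 7-joint arm with a two-finger parallel gripper is mounted at the origin on a cart in front of the work surface, level with it; the furniture and walls round the work are solid. World frame = base frame: x ahead of the robot, y to its left, z up, the work surface at z = 0. Lengths are in m, angles in rad, forces in N, time in s.
With the tool pointing down it reaches from about 0.35 to 0.9 m from the base axis. Payload 19.9 kg.
Tool frame: the origin (TCP) lies between the finger pads; the fingertips stand 19 mm ahead of it and the grasp point (between the pads) is the TCP; z points along the fingers, y is the line along which they close (so a half turn about z gives the same grasp; the last joint's range is limited). The gripper opens to 94 mm and grips with 3 to 60 N. Pads are 16 mm wide; open, the fingers measure 119 mm over their backs; the gripper's body (75 mm by 177 mm) begins 78 mm behind the grasp point.
Start: joints at [-0.042, 0.417, -0.01, 1.614, 0.005, 1.111, -0.053], TCP at [0.625, 0, 0.224] pointing down, gripper open.
Joint ranges: [-2.81, 2.81], [-0.39, 2.02], [-1.27, 1.25], [0.06, 2.57], [-1.19, 4.33], [0.19, 2], [-2.82, 2.82]. Speed limits (rad/s): [1.89, 1.89, 2.39, 2.39, 3.01, 3.01, 3.01].

INTERFACE

Orientations are given as a 3x3 rotation matrix whose columns are the frame's x, y, z axes.
In Python, from rig import robot gives the robot as it stands. Calls block until the motion is done:
- robot.move_ptp(position, orientation): joint-space move of the TCP to a pose.
- robot.move_linear(position, velocity=0.15, frame=None, threshold=None): straight line of the TCP; frame=None keeps the orientation; velocity is the mean speed in m/s. With threshold (N) it stops when the force on the tool has changed by that much, and returns True; else False.
- robot.goto_joints(angles): joint-space move.
- robot.gripper_to(opening): finger opening in m; the grip force is fixed at half the most; returns when the fingers have stopped.
- robot.pause(seconds).
- robot.ik(position, orientation): joint angles nearest the present ones, or None.
- robot.get_state(): the state.
- robot.grab_frame(name): name is "scene" or "side" or "wrist"; returns the picture (384x512x3 uint8, red, green, blue); there is no depth.
- robot.camera_info(name): a dict with "fx", "fy", "cx", "cy" (pixels), "dist" ([k1, k2, p1, p2, k3] as OpenCV has them; the pictures are not rectified), "rvec" (rotation vector, rad) and "tvec" (3), from world to camera coordinates, as OpenCV has them. Camera axes: x right, y down, z forward; pixel columns grow to the right and rows downward; lengths in m; the calibration is good to about 2 mm. A picture is of the moment at which its call begins: read the wrist's pose just before it. camera_info takes no time and is no camera call; for the wrist camera it gives the pose at the moment of the call.
A pose or a line that the arm cannot do raises robot.PlanningError and nothing moves.
- robot.sign_off(): hands the job in; it is judged then, once.
The state is a dict: "time": time; "qpos": joint angles; "joint_vel": joint speeds; "effort": joint torques, N m; "ee_pos": TCP position; "tool_rot": TCP orientation; "force": force on the tool from outside, world axes, zero at the start; "moment": the same for the moment, N m; "opening": finger opening in m; "grasp_force": force on a finger pad.
Only numpy, scipy, OpenCV 4.12 (cv2) and the standard library are available. Lean on these libraries where they do the work, as an engineer would, in place of code of your own. Each camera call takes 0.05 s, during which the arm holds its last target. There are 200 camera calls.

## Working session

There is one attempt and no reset: what is moved stays moved. The work goes in short steps, each a Python script; the robot and the scene stay as the last script left them, time stands still between calls to the robot, and variables do not carry over. Pictures are saved under pics/ and viewed, at most 10 in all, crops included, and the job is handed in when it is done.

```bash
mkdir -p pics
cat > h.py <<'E'
import numpy as np, cv2
from rig import robot
def save(im,n): cv2.imwrite('pics/'+n, im[:,:,::-1])
def ray(ci,uv):
    K=np.array([[ci['fx'],0,ci['cx']],[0,ci['fy'],ci['cy']],[0,0,1.]])
    p=cv2.undistortPoints(np.array([[uv]],float),K,np.array(ci['dist'],float))[0,0]
    R=cv2.Rodrigues(np.array(ci['rvec'],float))[0]; t=np.array(ci['tvec'],float).ravel()
    return -R.T@t, R.T@np.array([p[0],p[1],1.])
def onz(ci,uv,z):
    c,d=ray(ci,uv); return c+d*(z-c[2])/d[2]
def proj(ci,P):
    K=np.array([[ci['fx'],0,ci['cx']],[0,ci['fy'],ci['cy']],[0,0,1.]])
    return cv2.projectPoints(np.array(P,float).reshape(-1,1,3),np.array(ci['rvec'],float),np.array(ci['tvec'],float),K,np.array(ci['dist'],float))[0][:,0]
E
python3 - <<'E'
from h import *
s=robot.get_state();print(s)
ims=[]
import pickle
d={}
for n in ['scene','side','wrist']:
    ci=robot.camera_info(n); im=robot.grab_frame(n); d[n]=(ci,im); save(im,n+'0.png'); c,_=ray(ci,(256,192)); print(n,c.round(3),ci['fx'])
pickle.dump(d,open('f0.pkl','wb'))
E
```

```text
{'time': 0.0, 'qpos': array([-0.04149982,  0.41793195, -0.01032036,  1.61417388,  0.00470001,
        1.11069653, -0.05303113]), 'joint_vel': array([ 0.00052726,  0.0010087 ,  0.00138023,  0.0010862 , -0.00046052,
       -0.00087792,  0.00072873]), 'effort': array([ 3.52895018e-03, -8.51262331e+01,  6.40313700e-01, -4.25991547e+01,
       -4.87577857e-02,  1.87510403e-02,  1.73272206e-04]), 'ee_pos': array([ 6.24646637e-01, -9.56567109e-07,  2.23851546e-01]), 'tool_rot': array([[ 7.14391742e-06,  9.99999300e-01, -1.18285846e-03],
       [ 9.99999997e-01, -7.24197936e-06, -8.28982531e-05],
       [-8.29067614e-05, -1.18285786e-03, -9.99999297e-01]]), 'force': array([ 0.36367013,  0.0693987 , -0.10555659]), 'moment': array([-0.02650882,  0.02431066, -0.01550664]), 'grasp_force': 0.0, 'opening': 0.09416330341282139}
scene [0.1   0.385 0.606] 362.3543071642526
side [0.307 0.551 0.714] 410.5449173643332
wrist [0.625 0.068 0.384] 269.52490914270334
```

View pics/scene0.png

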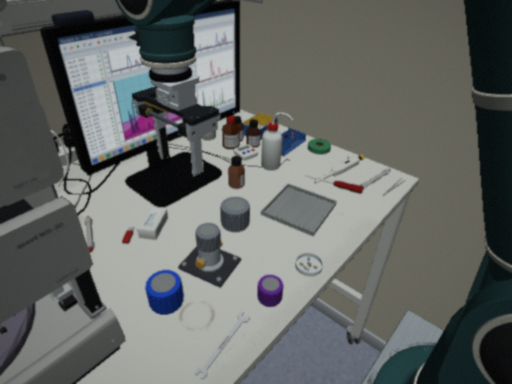

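View pics/side0.png

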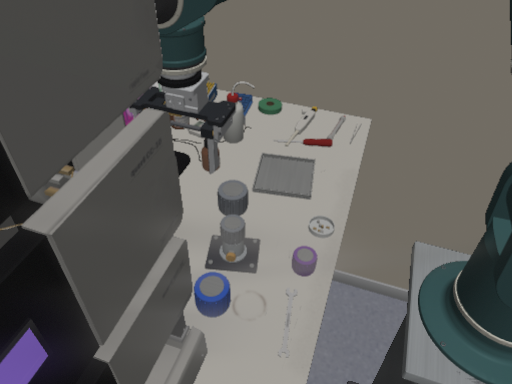

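View pics/wrist0.png

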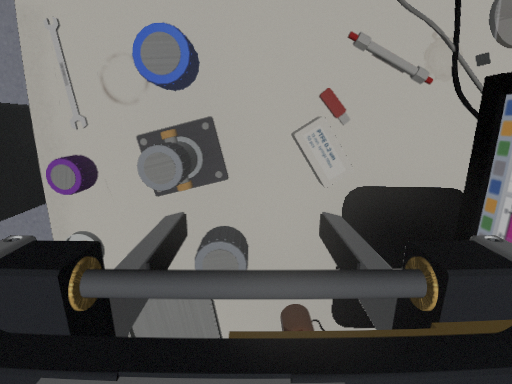

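The scene shows four candidates: the grey cap on the housing (scene 208,238; wrist 160,168), a larger loose grey cap (235,213), a blue one (164,290) and a purple one (270,290). The small grey one on the housing fits the description. The tray is at scene (299,208) and side (285,175). I'll confirm with a crop and measure.

Run:
```python
from h import *
import pickle
d=pickle.load(open('f0.pkl','rb'))
ci,im=d['wrist']
a=cv2.resize(im[105:210,120:250],None,fx=4,fy=4,interpolation=cv2.INTER_CUBIC)
b=cv2.resize(d['side'][1][145:205,240:330],None,fx=4,fy=4,interpolation=cv2.INTER_CUBIC)
c=np.zeros((420+0,520,3),np.uint8); c[:]=a
o=np.zeros((420,800,3),np.uint8); o[:, :520]=a; o[:180,520:800]=cv2.resize(b,(280,180)); o[190:390,520:800]=cv2.resize(d['scene'][1][180:236,255:345],(280,200))
save(o,'crop1.png')
# foot corners
g=cv2.cvtColor(im,cv2.COLOR_RGB2GRAY)
m=np.zeros_like(g); m[105:205,120:245]=(g[105:205,120:245]<115)*255
cs,_=cv2.findContours(cv2.morphologyEx(m,cv2.MORPH_CLOSE,np.ones((5,5))),cv2.RETR_EXTERNAL,cv2.CHAIN_APPROX_NONE)
k=max(cs,key=cv2.contourArea); print(cv2.contourArea(k)); h=cv2.convexHull(k)
P=np.array([onz(ci,p[0],.01)[:2] for p in h])
r=cv2.minAreaRect((P*1000).astype(np.float32)); print('foot wrist',r)
# tray
for n,box in (('scene',(180,238,255,342)),('side',(148,202,246,322))):
    ci2,im2=d[n]; hs=im2.astype(int); g2=cv2.cvtColor(im2,cv2.COLOR_RGB2GRAY)
    y0,y1,x0,x1=box; m=np.zeros_like(g2); sub=g2[y0:y1,x0:x1]; t,_=cv2.threshold(sub,0,255,cv2.THRESH_OTSU); m[y0:y1,x0:x1]=(sub<t)*255
    cs,_=cv2.findContours(cv2.morphologyEx(m,cv2.MORPH_CLOSE,np.ones((5,5))),cv2.RETR_EXTERNAL,cv2.CHAIN_APPROX_NONE)
    k=max(cs,key=cv2.contourArea); P=np.array([onz(ci2,p[0],.012)[:2] for p in k]); print(n,t,cv2.contourArea(k),cv2.minAreaRect((P*1000).astype(np.float32)))
```

```text
3559.5
foot wrist ((526.24462890625, 24.04525375366211), (109.58935546875, 89.85520935058594), 13.633458137512207)
scene 142.0 2223.0 ((491.126953125, -264.13592529296875), (155.2101593017578, 165.0921173095703), 9.107489585876465)
side 134.0 2236.0 ((494.8688049316406, -244.92636108398438), (165.88040161132812, 201.3798370361328), 9.684051513671875)
```

View pics/crop1.png

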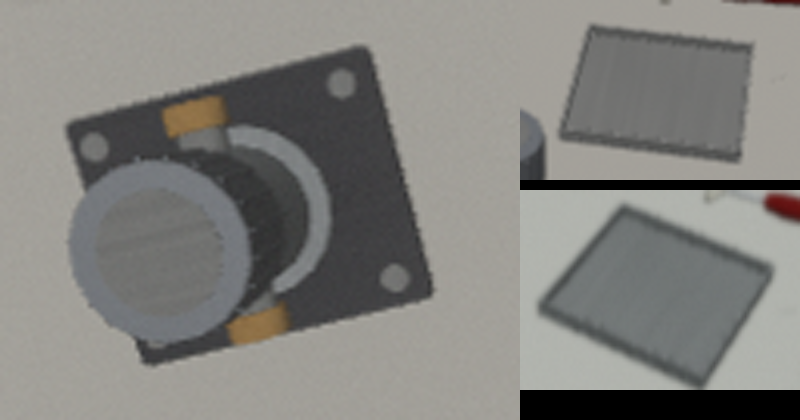

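```bash
cat >> h.py <<'E'
def Rot(deg):
    a=np.deg2rad(deg); c,s=np.cos(a),np.sin(a)
    return np.array([[c,-s,0],[s,c,0],[0,0,1]])@np.array([[0,1,0],[1,0,0],[0,0,-1.]])
E
python3 - <<'E'
from h import *
import pickle
d=pickle.load(open('f0.pkl','rb'))
print('captop',onz(d['wrist'][0],(159.9,168),.103).round(4))
T={'scene':[(288.4,184.2),(336.3,201.8),(313.8,235.2),(261.4,213)],'side':[(262.5,153.3),(314.9,159.3),(310.7,198.3),(252.9,191)]}
for n in T:
    P=np.array([onz(d[n][0],u,.008) for u in T[n]]); print(n,P[:,:2].round(3).tolist(),P.mean(0).round(3))
for nm,a,b in (('wash',(271,167),(233,140)),('brown',(236,186),(208,168)),('dish',(308,264),(321,227)),('purple',(270,300),(304,270)),('bigcap',(235,225),(233,208))):
    print(nm,onz(d['scene'][0],a,0).round(3)[:2],onz(d['side'][0],b,0).round(3)[:2])
for psi in (-110,-60,0,60,110,150): print(psi,np.round(robot.ik([.526,.024,.2],Rot(psi)),2))
import time
robot.move_ptp([.526,.024,.2],Rot(-100)); 
s=robot.get_state(); print(s['time'],s['ee_pos'],s['force'],s['qpos'].round(2))
t=s['time']
robot.move_linear([.526,.024,.2004],velocity=.01,frame=Rot(-95)); s=robot.get_state(); print('5deg lin',s['time']-t,s['joint_vel'].round(3),s['force']); t=s['time']
robot.goto_joints(robot.ik([.526,.024,.2008],Rot(-90))); s=robot.get_state(); print('5deg goto',s['time']-t,s['force'],s['ee_pos']); t=s['time']
robot.move_linear([.526,.024,.2008],velocity=.15,frame=Rot(-100)); s=robot.get_state(); print('10deg lin',s['time']-t,s['joint_vel'].round(3))
E
```

```text
captop [0.526  0.0238 0.103 ]
scene [[0.578, -0.334], [0.433, -0.356], [0.404, -0.204], [0.552, -0.182]] [ 0.492 -0.269  0.008]
side [[0.575, -0.336], [0.429, -0.361], [0.404, -0.203], [0.548, -0.178]] [ 0.489 -0.269  0.008]
wash [ 0.681 -0.382] [ 0.68  -0.376]
brown [ 0.691 -0.233] [ 0.696 -0.23 ]
dish [ 0.366 -0.124] [ 0.359 -0.124]
purple [0.368 0.008] [0.367 0.01 ]
bigcap [ 0.576 -0.108] [ 0.576 -0.111]
-110 [-0.38  0.28  0.32  1.89 -0.1   0.99 -1.93]
-60 [-0.24  0.27  0.16  1.89 -0.05  0.99 -1.1 ]
0 [-0.08  0.27 -0.03  1.88  0.01  0.99 -0.11]
60 [ 0.09  0.28 -0.22  1.88  0.07  0.99  0.88]
110 [ 0.22  0.29 -0.38  1.87  0.13  1.    1.7 ]
150 [ 0.32  0.31 -0.51  1.87  0.17  1.01  2.36]
1.7167 [0.52614626 0.0240047  0.20003332] [-0.27451292  0.34647432  0.10782452] [-0.35  0.27  0.29  1.89 -0.09  0.99 -1.76]
5deg lin 0.25 [-0.005 -0.001  0.007  0.001 -0.001 -0.001 -0.029] [-0.04590418  0.16723865 -0.31499494]
5deg goto 0.25 [-0.08799355 -0.39601023  0.04826161] [0.52605652 0.02391049 0.20079278]
10deg lin 0.3250000000000002 [ 0.005 -0.    -0.01   0.     0.002  0.001  0.036]
```

Run:
```python
from h import *
robot.move_linear([.526,.024,.086],velocity=.12,frame=Rot(-100),threshold=8)
robot.gripper_to(.066)
s=robot.get_state(); print(s['time'],s['ee_pos'].round(4),s['force'].round(2),s['opening'])
robot.gripper_to(.03); robot.pause(.15)
for i in range(4):
    s=robot.get_state(); print(s['time'],s['ee_pos'].round(4),s['force'].round(2),s['moment'].round(3),s['opening'].round(4),s['grasp_force']); robot.pause(.05)
```

```text
4.275 [0.526 0.024 0.086] [-0.09  0.39 -0.57] 0.0660137972493717Traceback (most recent call last):
  File "<stdin>", line 7, in <module>
AttributeError: 'float' object has no attribute 'round'
```

```bash
cat >> h.py <<'E'
X,Y=.526,.024
def turn(z,psi,psi_end,p,fz0=-.2,step=6.,k=.00004,ki=.25):
    "rotate anticlockwise rising p m/turn, corrected by axial force; returns z,psi,p"
    while psi<psi_end-.1:
        d=min(step,psi_end-psi); psi+=d; z+=p*d/360
        robot.move_linear([X,Y,z],velocity=.15,frame=Rot(psi))
        for j in range(3):
            s=robot.get_state(); f=s['force'][2]-fz0
            e=f-np.clip(f,1.5,5)
            if j==0: print('%.2f psi %.0f z %.2f p %.1f F %s M %.3f op %.4f'%(s['time'],psi,z*1e3,p*1e3,s['force'].round(1),s['moment'][2],s['opening']))
            z+=np.clip(k*e,-.0004,.0004); p=np.clip(p+ki*k*e*360/step,.016,.032)
            if abs(e)<2.5: break
            robot.move_linear([X,Y,z],velocity=.15,frame=Rot(psi))
        if abs(e)>8: print('ABORT',f); break
    return z,psi,p
E
python3 - <<'E'
from h import *
for i in range(3):
    s=robot.get_state(); print(s['time'],s['ee_pos'].round(5),s['force'].round(2),s['moment'].round(3),s['opening'],s['grasp_force']); robot.pause(.05)
print(turn(.086,-100,-70,.022))
s=robot.get_state(); print(s['ee_pos'].round(5),s['grasp_force'])
E
```

```text
4.8333 [0.52599 0.0238  0.08601] [-0.5  -2.89 -0.38] [-0.46   0.149 -0.008] 0.049819149493701975 29.999886564910412
4.8833 [0.52595 0.02382 0.08597] [-0.98 -2.75 -0.74] [-0.493  0.195  0.027] 0.0501088852198953 30.000076456926763
4.9333 [0.52595 0.02379 0.08599] [-0.49 -2.21  0.3 ] [-0.505  0.127 -0.044] 0.04950036427935788 29.99991439981386
5.24 psi -94 z 86.37 p 22.0 F [-0.3 -0.1 -0.4] M 0.109 op 0.0495
5.50 psi -88 z 86.65 p 21.0 F [-0.7  0.1  0.3] M 0.020 op 0.0497
5.76 psi -82 z 86.95 p 20.4 F [0.3 1.7 1.1] M 0.114 op 0.0498
6.02 psi -76 z 87.28 p 20.3 F [ 1.   0.7 -0.4] M 0.070 op 0.0496
6.28 psi -70 z 87.53 p 19.3 F [-0.2  1.   2.8] M 0.050 op 0.0494
(np.float64(0.087533738676281), -70.0, np.float64(0.019275393500324794))
[0.52604 0.02398 0.08759] 30.000026256311685
```

Run:
```python
from h import *
z,psi,p=turn(.0875337,-70,10,.0198,ki=.15)
print(z,psi,p)
```

```text
6.53 psi -64 z 87.86 p 19.8 F [-0.8 -0.1  2.6] M 0.046 op 0.0498
6.79 psi -58 z 88.19 p 19.8 F [-0.6  0.3  1.4] M 0.019 op 0.0494
7.05 psi -52 z 88.52 p 19.8 F [-0.2  0.7  1.3] M 0.078 op 0.0498
7.31 psi -46 z 88.85 p 19.8 F [-0.1  1.2  1.9] M 0.001 op 0.0494
7.57 psi -40 z 89.18 p 19.8 F [-0.3  0.5  1.8] M 0.028 op 0.0495
7.83 psi -34 z 89.51 p 19.8 F [0.  0.1 0.4] M 0.009 op 0.0498
8.08 psi -28 z 89.80 p 19.5 F [ 0.2 -0.2  1.6] M 0.070 op 0.0494
8.34 psi -22 z 90.13 p 19.5 F [0.6 0.2 2.5] M 0.010 op 0.0494
8.60 psi -16 z 90.45 p 19.5 F [ 0.8 -0.2  2.1] M 0.042 op 0.0499
8.86 psi -10 z 90.78 p 19.5 F [-0.1  0.4  2.2] M 0.095 op 0.0494
9.12 psi -4 z 91.10 p 19.5 F [ 0.4 -0.2  2.2] M -0.023 op 0.0499
9.38 psi 2 z 91.43 p 19.5 F [-0.1  0.5  2.1] M 0.028 op 0.0496
9.63 psi 8 z 91.75 p 19.5 F [-0.5  0.8  1.1] M 0.043 op 0.0497
9.88 psi 10 z 91.85 p 19.4 F [0.4 0.7 2. ] M 0.053 op 0.0496
0.09185219754813277 10.0 0.01940755218024676
```

Run:
```python
from h import *
z=.09185
robot.gripper_to(.066)
robot.move_linear([X,Y,z],frame=Rot(-45)); robot.move_linear([X,Y,z],frame=Rot(-100))
robot.pause(.1); F=np.mean([robot.get_state()['force'][2] for _ in range(5)]); print(robot.get_state()['time'],'F0',F)
robot.gripper_to(.03); s=robot.get_state(); print(s['force'],s['opening'])
z,psi,p=turn(z,-100,10,.0195,fz0=-.2,ki=.15)
print(z,psi,p)
```

```text
12.6833 F0 -0.08372106211663306
[-0.85851724  0.73528151  0.77385298] 0.04948914328937792
13.35 psi -94 z 92.18 p 19.5 F [-0.1  1.5  0.3] M 0.034 op 0.0496
13.61 psi -88 z 92.45 p 19.1 F [ 0.  -0.3  0.8] M 0.016 op 0.0498
13.87 psi -82 z 92.75 p 19.0 F [0.8 0.4 1.2] M 0.053 op 0.0495
14.12 psi -76 z 93.06 p 18.9 F [-0.4  0.2  1.9] M 0.071 op 0.0496
14.38 psi -70 z 93.38 p 18.9 F [-0.8 -0.2  2.6] M 0.082 op 0.0497
14.64 psi -64 z 93.69 p 18.9 F [-0.4  0.4  1.8] M 0.013 op 0.0497
14.90 psi -58 z 94.01 p 18.9 F [0.6 0.3 2.1] M 0.022 op 0.0497
15.16 psi -52 z 94.33 p 18.9 F [-0.2  1.6  2.8] M 0.007 op 0.0498
15.42 psi -46 z 94.64 p 18.9 F [ 0.7 -0.4  2.7] M 0.020 op 0.0500
15.68 psi -40 z 94.96 p 18.9 F [0.1 0.9 2.5] M 0.067 op 0.0499
15.93 psi -34 z 95.27 p 18.9 F [-0.2  0.8  2.8] M -0.016 op 0.0496
16.19 psi -28 z 95.59 p 18.9 F [ 0.6 -0.   3.3] M -0.049 op 0.0498
16.45 psi -22 z 95.90 p 18.9 F [0.2 0.2 2.9] M -0.011 op 0.0495
16.71 psi -16 z 96.22 p 18.9 F [1.  0.6 3.1] M -0.012 op 0.0494
16.97 psi -10 z 96.54 p 18.9 F [0.5 0.7 4. ] M -0.012 op 0.0494
17.23 psi -4 z 96.85 p 18.9 F [0.  0.2 4.4] M -0.032 op 0.0498
17.48 psi 2 z 97.17 p 18.9 F [ 0.3 -0.2  3.2] M 0.047 op 0.0500
17.74 psi 8 z 97.48 p 18.9 F [0.7 0.2 3.5] M 0.058 op 0.0500
17.99 psi 10 z 97.59 p 18.9 F [-0.1 -0.4  2.8] M 0.019 op 0.0496
0.09758830209758006 10.0 0.018940456920272474
```

Run:
```python
from h import *
z=.09759
robot.gripper_to(.066)
robot.move_linear([X,Y,z],frame=Rot(-45)); robot.move_linear([X,Y,z],frame=Rot(-100))
robot.gripper_to(.03); s=robot.get_state(); print(s['force'],s['opening'])
z,psi,p=turn(z,-100,105,.0192,fz0=-.1,ki=.1)
print(z,psi,p)
```

```text
[ 0.65883522 -0.39895522 -0.35717306] 0.050031932743873984
21.36 psi -94 z 97.91 p 19.2 F [-0.4  0.3 -0.3] M 0.026 op 0.0499
21.62 psi -88 z 98.16 p 18.8 F [-0.1 -0.4  0.4] M 0.017 op 0.0493
21.88 psi -82 z 98.43 p 18.6 F [0.1 0.9 2. ] M 0.040 op 0.0500
22.13 psi -76 z 98.74 p 18.6 F [0.3 1.2 1.7] M -0.058 op 0.0499
22.39 psi -70 z 99.05 p 18.6 F [0.2 1.4 2.2] M 0.036 op 0.0495
22.65 psi -64 z 99.35 p 18.6 F [0.5 0.4 1.8] M 0.041 op 0.0500
22.91 psi -58 z 99.66 p 18.6 F [0.6 1.1 3.2] M -0.015 op 0.0500
23.17 psi -52 z 99.97 p 18.6 F [ 0. -0.  2.] M -0.016 op 0.0497
23.43 psi -46 z 100.28 p 18.6 F [-0.2  0.3  3.4] M -0.005 op 0.0497
23.68 psi -40 z 100.59 p 18.6 F [-0.  -0.2  2.1] M -0.044 op 0.0500
23.94 psi -34 z 100.90 p 18.6 F [-0.1  1.1  2.7] M 0.019 op 0.0498
24.20 psi -28 z 101.21 p 18.6 F [-0.7  1.3  3.9] M -0.014 op 0.0496
24.46 psi -22 z 101.52 p 18.6 F [1.6 0.  2.9] M -0.030 op 0.0497
24.72 psi -16 z 101.83 p 18.6 F [-0.1  0.4  3.3] M -0.008 op 0.0498
24.98 psi -10 z 102.14 p 18.6 F [0.5 1.5 3.5] M -0.015 op 0.0496
25.23 psi -4 z 102.45 p 18.6 F [ 0.6 -0.3  2.9] M 0.013 op 
[... 594 characters left out ...]
0
27.82 psi 56 z 105.54 p 18.6 F [0.4 0.5 2.6] M -0.036 op 0.0497
28.07 psi 62 z 105.85 p 18.6 F [ 0.5 -0.5  2.6] M -0.023 op 0.0499
28.33 psi 68 z 106.16 p 18.6 F [0.4 0.8 2.3] M -0.006 op 0.0496
28.59 psi 74 z 106.47 p 18.6 F [0.  1.3 2.3] M -0.016 op 0.0498
28.85 psi 80 z 106.78 p 18.6 F [-0.3  0.2  2.2] M -0.033 op 0.0494
29.11 psi 86 z 107.09 p 18.6 F [-0.5  1.1  3.5] M 0.064 op 0.0494
29.37 psi 92 z 107.40 p 18.6 F [0.8 1.5 2.2] M -0.017 op 0.0502
29.62 psi 98 z 107.71 p 18.6 F [0.5 0.2 2. ] M 0.020 op 0.0495
29.88 psi 104 z 108.02 p 18.6 F [0.6 0.7 2. ] M -0.015 op 0.0498
30.13 psi 105 z 108.07 p 18.6 F [-0.2  0.4  2.7] M -0.043 op 0.0496
0.10806972335542124 105.0 0.018564170785209767
```

Run:
```python
from h import *
z=.10807
r=robot.move_linear([X,Y,z+.006],velocity=.02,threshold=6); s=robot.get_state(); print(r,s['time'],s['ee_pos'],s['force'],s['moment'])
if not r:
    r=robot.move_linear([X,Y,.178],velocity=.06,threshold=9); s=robot.get_state(); print(r,s['time'],s['ee_pos'],s['force'],s['opening'])
    save(robot.grab_frame('scene'),'scene1.png')
```

```text
False 30.5833 [0.52591265 0.02390478 0.11406345] [-0.66790098  0.30203611 -1.04911088] [ 0.11019779 -0.03578915  0.01593549]
False 31.8 [0.52580139 0.02397663 0.17764454] [ 0.36953584 -0.31112569 -0.52799516] 0.049514245172471834
```

View pics/scene1.png

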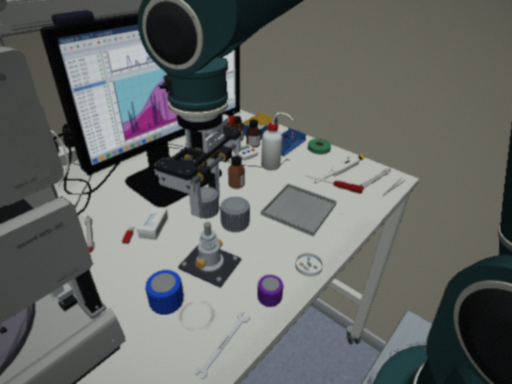

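The cap is held at (205,200) and clear of the bare neck and extended plunger at (208,235). The tray is unmoved at (299,208). Next I place the cap.

Run:
```python
from h import *
tx,ty=.4905,-.269
robot.move_linear([tx,ty,.178],velocity=.12)
robot.move_linear([tx,ty,.040],velocity=.1)
robot.pause(.2)
r=robot.move_linear([tx,ty,.024],velocity=.01,threshold=3); s=robot.get_state(); print(r,s['time'],s['ee_pos'],s['force'],s['opening'])
save(robot.grab_frame('side'),'side2.png')
```

```text
True 37.3833 [ 0.49045571 -0.26900042  0.02683584] [-0.89514022  0.3890384   7.05704065] 0.04968326277434666
```

View pics/side2.png

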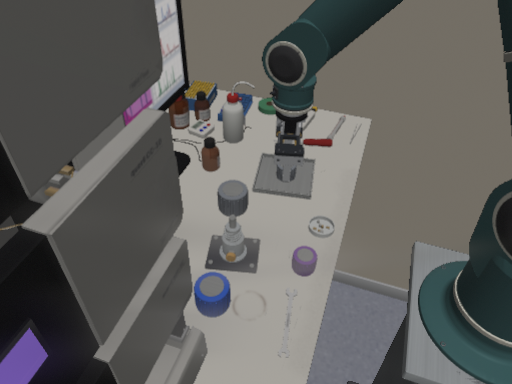

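The cap is seated in the middle of the tray at (286,170), and contact came at the expected height. I'll let go.

Run:
```python
from h import *
robot.gripper_to(.070)
robot.move_linear([.4905,-.269,.10],velocity=.06)
robot.move_linear([.4905,-.269,.22],velocity=.12); 
robot.pause(.3); s=robot.get_state(); print(s['time'],s['force'],s['opening'])
a=robot.grab_frame('side'); b=robot.grab_frame('wrist')
o=np.zeros((384,800,3),np.uint8); o[:,:512]=b; o[:216,512:]=cv2.resize(a[130:220,235:355],(288,216)); save(o,'end.png')
```

```text
40.7917 [ 0.19243339 -0.62350818 -1.056712  ] 0.07020216946962696
```

View pics/end.png

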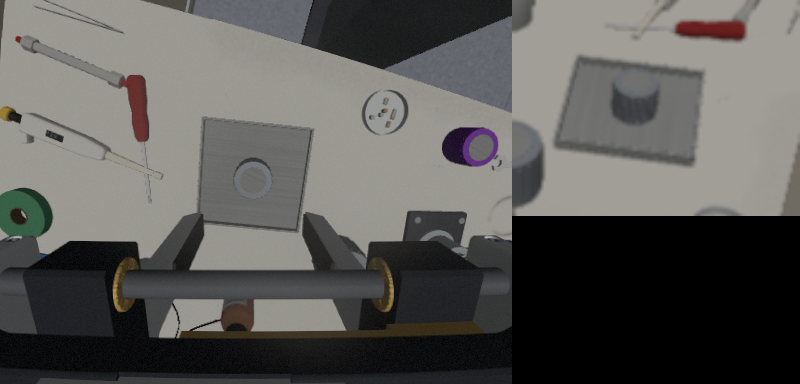

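The cap stands flat in the centre of the tray (wrist 253,179), the gripper is clear of it, and the bystanders look undisturbed.

```bash
python3 -c "
from rig import robot
print(robot.sign_off())"
```

```text
the job is handed in; nothing more can be done
None
```

I unscrewed the cap in three grasps with low axial force on the thread, lifted it straight off, set it down open side down in the middle of the tray and let go; I handed the job in at about 41 s of the 72 s allowed.

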